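Hang the probe in the small eye to drain

TASK

Take the stemmed temperature probe out of its white storage block and hang it to drain in the low stand with the small eye: put the stem down through the eye until the probe's collar rests on it, and let go. Lower it in rather than dropping it. The other low stand has a wide ring meant for funnels, which the probe would fall through.

Things in the scene. Friction and masses are not known exactly. Their poses are not given: they have to be found in the camera images.
- probe: cordless probe, 55 to 115 g, upright in the block: steel stem 10 mm across and 60 mm long, tapered at its end; above it a flat grey collar 44 mm across, 5 mm thick; above that a round grey handle 24 mm across, its top 51 mm above the collar's underside. Origin on the axis at the collar's underside, z up along the axis (stem end at z = -60 mm). Round about z: grip the handle at any yaw.
- eye (a point): centre of the small eye at its upper face, 120 mm above the bench; the stand is screwed down. The eye is a level steel ring, hole 26 mm, outside 48 mm, 8 mm thick, on a short post 47 mm along this frame's +x; nothing of the stand rises above 120 mm. Below is open space down to the stand's 10 mm foot. When hung, the probe's origin is about at this point.
- storage_block: white plastic block, 66 x 66 mm and 75 mm tall, fixed to the bench, with a hole 18 mm wide and 68 mm deep in the middle of its top, where the probe stands at the start, its collar resting on the block's top. Origin at the centre of its underside.
- ring_stand: the other low stand, same make and height (120 mm), screwed down, with a wide ring, 62 mm inside, 76 mm outside: the wrong place, the probe's collar passes through it. Origin on the bench below the ring's centre; post 47 mm along +x. It, the eye stand and the block change places from start to start.
There are look-alikes about, which are no part of the job. Leave any purple look-alike of the probe alone.

How it is judged:
On the way:
1. the probe has been drawn up out of the storage block (z of probe in the frame of storage_block above 0.145 m), for 0.1 s.
At the end, for the whole second after the job is handed in: The probe hangs in the small eye, its stem through the hole and its collar resting on the eye: its origin is within 12 mm sideways of the eye's centre and between 4 mm below and 5 mm above the eye's upper face, its axis within about 10 degrees (0.17 rad) of vertical, and it is at rest (horizontal distance between probe and eye below 0.012 m and z of probe in the frame of eye between -0.004 and 0.005 m and angle between probe's own z axis and vertical below 0.17 rad and linear speed of probe below 0.03 m/s); the robot touches nothing.
It fails at once if the probe drops into the eye (faster than 0.5 m/s with the stem in the hole) instead of being lowered (horizontal distance between probe and eye below 0.02 m and z of probe in the frame of eye between -0.02 and 0.06 m and linear speed of probe above 0.5 m/s).
It also fails if it takes over 35 s, if anything falls off the work surface, if the arm or the gripper's body presses on something with over 40 N, if the wrist force passes 120 N, or if a joint passes its speed limit or range.

ROBOT

A 6-joint arm with a two-finger parallel gripper is mounted at the origin on a cart in front of the work surface, level with it; the furniture and walls round the work are solid. World frame = base frame: x ahead of the robot, y to its left, z up, the work surface at z = 0. Lengths are in m, angles in rad, forces in N, time in s.
With the tool pointing down it reaches from about 0.35 to 0.775 m from the base axis. Payload 5.5 kg.
Tool frame: the origin (TCP) lies at the very end of the fingers, on their centre line; the grasp point (between the pads) lies env.pinch_z behind it (env.pinch_z is the distance from the TCP to the grasp point, in m); z points along the fingers, y is the line along which they close (so a half turn about z gives the same grasp; the last joint's range is limited). The gripper opens to 85 mm and grips with 20 to 120 N. Pads are 22 mm wide; open, the fingers measure 114 mm over their backs; the gripper's body (76 mm by 85 mm) begins 54 mm behind the grasp point. The pads swing forward as they close: fully open they stand 13 mm farther back than shut.
Start: joints at [-1.354, 0.313, 0.046, 1.304, 0, 1.431], TCP at [0.201, -0.539, 0.231] pointing down, gripper open.
Joint ranges: [-2.76, 2.76], [-0.86, 1.69], [-1.03, 1.26], [-2.2, 2.34], [-1.47, 1.5], [-3.14, 3.14]. Speed limits (rad/s): [2.57, 2.57, 3.14, 3.14, 3.14, 3.14].

INTERFACE

Orientations are given as a unit quaternion [w, x, y, z].
In Python, from workcell import env, eyes gives the robot as it stands.
- The arm moves only by the shell command python3 -m jog 'ROWS' [FORCE]. ROWS is JSON, one flat list of numbers, 7 for each row, row after row: the shift along the world's x, y, z as a fraction of full scale, then the turn, a rotation vector about the world's x, y, z as a fraction of full scale, then the opening, from -1 (shut) to 1 (fully open), so that 0 is half open. A call has 1 to 12 rows; each row is the pose to reach, as a shift and turn from the pose commanded when the call began, turning the shorter way round; what a row does not reach only later rows make up. Full scale, the value 1, is 20 cm for a shift and pi rad for a turn. A row lasts 1/12 s, in which the tool goes at most 41.7 mm and 7.16 degrees, less where a joint would pass 70% of its speed; a pose out of reach is approached as far as the arm can. A call with a number of a shift or a turn outside -1 to 1 is refused whole. A call with a gripper value outside its range is refused whole. The fingers move at their own pace and stop on an object; FORCE is the grip in N (left out, the last holds). Time passes only in rows, so rows that repeat a pose let the fingers close. It gives the time, the measured TCP pose, the force, the opening and the grip force at its end, in the units of the state.
- env.get_state(): the state, without advancing time (a new reading comes with each control period).
- eyes.read_camera(name): name is "side" or "top" or "wrist"; returns (picture, depth): 480x640x3 uint8, red, green, blue; 480x640 float32, m along the optical axis (not along the pixel's ray), 0 where there is no reading.
- eyes.calibration(name): a dict with "fx", "fy", "cx", "cy" (pixels), "k1" (the pictures are not rectified: a ray, as slopes to the right and down, at radius r is drawn at 1 + k1 r^2 times it, then the intrinsics apply), "R" (3x3) and "t" (3): a world point X has camera coordinates R X + t; the wrist camera has in their place "tool_from_camera" (4x4, takes a point from camera to tool coordinates, whose origin is the TCP and whose axes are the flange's). Camera axes: x right, y down, z forward; pixel columns grow to the right and rows downward; lengths in m; the calibration is good to about 2 mm. A picture is of the moment at which its call begins: read the wrist's pose just before it. calibration takes no time and is no camera call.
- env.hand_in(): hands the job in; it is judged then, once.
The state is a dict: "clock": time; "joint_pos": joint angles; "qvel": joint speeds; "tau": joint torques, N m; "tcp_pos": TCP position; "orientation": TCP orientation; "wrist_force": force on the tool from outside, world axes, zero at the start; "ft_torque": the same for the moment, N m; "finger_gap": finger opening in m; "grip_force": force on a finger pad.
Only numpy, scipy, OpenCV 4.12 (cv2) and the standard library are available. Lean on these libraries where they do the work, as an engineer would, in place of code of your own. Each camera call takes 0.05 s, during which the arm holds its last target. There are 200 camera calls.

## Working session

There is one attempt and no reset: what is moved stays moved. The work goes in short steps, Python scripts to look and compute and a shell command to move; the robot and the scene stay as the last step left them, time stands still between calls to the robot, and variables do not carry over. Pictures are saved under pics/ and viewed, at most 10 in all, crops included, and the job is handed in when it is done.

```bash
mkdir -p pics; ls; cat > h.py <<'E'
import numpy as np, cv2
from workcell import env, eyes
from scipy.spatial.transform import Rotation as Ro
def cam(name):
    s=env.get_state(); im,d=eyes.read_camera(name); c=eyes.calibration(name)
    if name=="wrist":
        q=s["orientation"]; Rt=Ro.from_quat([q[1],q[2],q[3],q[0]]).as_matrix()
        T=np.array(c["tool_from_camera"]); Rw=Rt@T[:3,:3]; o=Rt@T[:3,3]+np.array(s["tcp_pos"])
    else:
        Rw=np.array(c["R"]).T; o=-Rw@np.array(c["t"])
    return im,d,c,Rw,o
def rays(c,uv):
    K=np.array([[c["fx"],0,c["cx"]],[0,c["fy"],c["cy"]],[0,0,1]]);uv=np.array(uv,float).reshape(-1,1,2)
    p=cv2.undistortPoints(uv,K,np.array([c["k1"],0,0,0.]))[:,0]
    return np.c_[p,np.ones(len(p))]
def onplane(v,uv,z):
    r=rays(v[2],uv)@v[3].T; return v[4]+r*((z-v[4][2])/r[:,2])[:,None]
def bydepth(v,uv):
    r=rays(v[2],uv); d=np.array([v[1][int(b),int(a)] for a,b in np.array(uv).reshape(-1,2)])
    return v[4]+(r*d[:,None])@v[3].T
E
python3 - <<'E'
from h import *
for n in("top","side"):
    v=cam(n); cv2.imwrite(f"pics/{n}1.png",v[0][:,:,::-1]); print(n,v[4],v[3][:,2],v[2]["fx"],v[2]["k1"])
print(env.pinch_z, env.get_state())
E
```

```text
pics
top [ 0.38616855 -0.19986371  1.09059036] [ 0.09404151 -0.00826659 -0.99553396] 603.4268479636189 -0.19075866405158892
side [ 0.43787879 -1.00616821  0.40581155] [ 0.07371018  0.92865205 -0.36355491] 552.3843969561401 0.0075397427977469365
0.0187 {'clock': 0.1, 'joint_pos': array([-1.35360199e+00,  3.13939785e-01,  4.50602402e-02,  1.30362711e+00,
        3.00646175e-05,  1.43123835e+00]), 'qvel': array([ 0.00096922, -0.00271038,  0.00269551,  0.00082523, -0.00120859,
        0.00172652]), 'tau': array([ 2.24441064e-03, -4.81725025e+01,  2.99244189e+01,  1.25899285e-02,
       -1.80364395e-04, -2.12116618e-06]), 'tcp_pos': array([ 0.20072628, -0.53831257,  0.2304766 ]), 'orientation': array([-8.55104601e-04,  9.84132754e-01,  1.77431649e-01, -1.81666501e-05]), 'wrist_force': array([ 0.02346823, -0.79307534,  0.67153808]), 'ft_torque': array([ 0.02955041, -0.01046687,  0.01053778]), 'grip_force': 0.0, 'finger_gap': 0.08580246673142519}
```

View pics/top1.png

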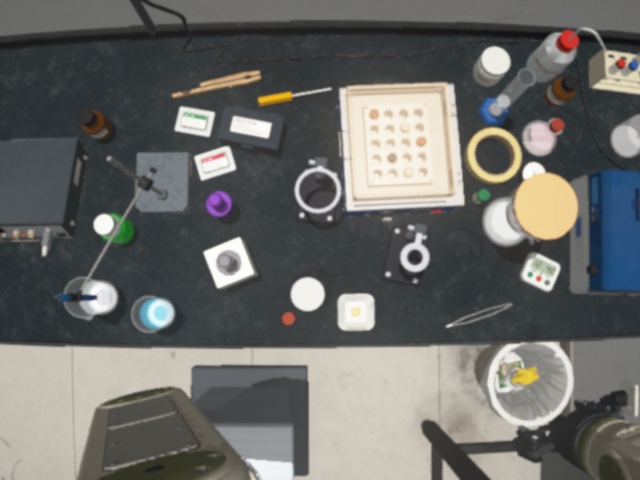

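View pics/side1.png

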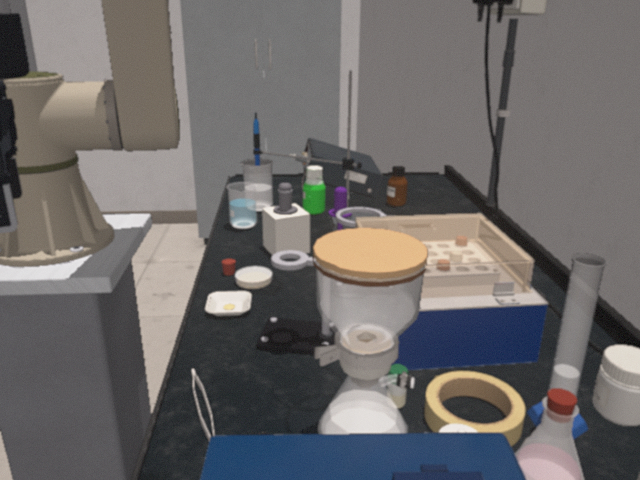

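The top view shows the probe candidates: the grey probe in the white block at (229,263), and the purple look-alike at (219,204). The eye candidates are the small eye at (414,257), the wide ring at (318,190) and a tape roll at (494,155). I choose the grey probe and the small eye, and the side view agrees: block near (286,230), small ring near (291,260). Next I'll measure both and check them in a crop.

```bash
python3 - <<'E'
from h import *
v=cam("top"); im,d=v[0],v[1]
hh,ww=d.shape
uu,vv=np.meshgrid(np.arange(ww),np.arange(hh)); uv=np.c_[uu.ravel(),vv.ravel()]
P=bydepth(v,uv).reshape(hh,ww,3)
def blob(u0,v0,u1,v1,lo,hi,name):
    m=np.zeros((hh,ww),np.uint8); m[v0:v1,u0:u1]=((P[v0:v1,u0:u1,2]>lo)&(P[v0:v1,u0:u1,2]<hi))*255
    n,l,st,ce=cv2.connectedComponentsWithStats(m)
    for i in range(1,n):
        if st[i,4]>25:
            q=P[l==i]; print(name,st[i],ce[i].round(1),np.median(q,0).round(4),q.min(0).round(3),q.max(0).round(3))
blob(195,225,265,295,.105,.14,"handle")
blob(195,225,265,295,.06,.09,"block")
blob(380,215,440,290,.10,.135,"eye")
blob(285,150,350,225,.10,.135,"ring")
print(onplane(v,[[229,263]],.126),onplane(v,[[414,257]],.12),onplane(v,[[420,232]],.12))
# eye hole by dark region in ring
c=im[185:295,185:445,::-1]; cv2.imwrite("pics/crop.png",cv2.resize(c,None,fx=3,fy=3,interpolation=cv2.INTER_CUBIC))
E
```

```text
handle [217 254  16  15 193] [224.5 260.9] [ 0.4412 -0.0568  0.1264] [ 0.43  -0.068  0.11 ] [ 0.453 -0.044  0.131]
block [ 204  237   51   51 1341] [229.5 262.4] [ 0.4404 -0.0603  0.0768] [ 0.4   -0.099  0.06 ] [ 0.484 -0.014  0.089]
eye [400 223  29  49 712] [415.5 248.3] [ 0.4578 -0.3674  0.1205] [ 0.422 -0.386  0.105] [ 0.501 -0.34   0.126]
ring [340 150  10  10  48] [343.  155.1] [ 0.6139 -0.2485  0.1181] [ 0.607 -0.26   0.114] [ 0.624 -0.245  0.122]
ring [295 156  46  58 753] [317.9 183.7] [ 0.5718 -0.2095  0.1203] [ 0.519 -0.244  0.11 ] [ 0.614 -0.171  0.127]
[[ 0.43792998 -0.06405235  0.126     ]] [[ 0.44491792 -0.36262544  0.12      ]] [[ 0.48555563 -0.37351743  0.12      ]]
```

View pics/crop.png

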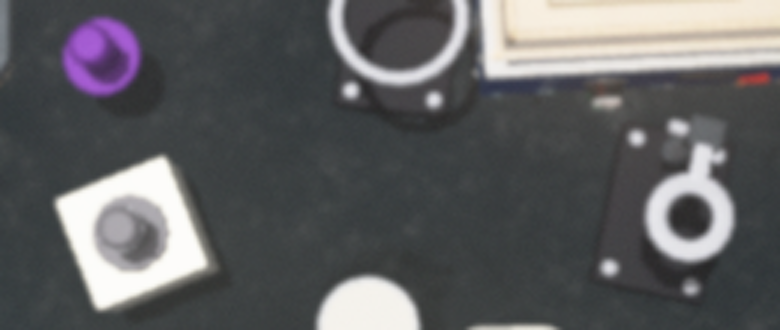

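The crop confirms it: grey handle top at full-image pixel (225,261) in the white block, small-eye hole at (415,257), and the purple item is separate. The probe is at about (0.441, -0.057) and the eye at about (0.445, -0.363). I'll move above the probe.

```bash
python3 -m jog '[0.4,0.8,0.1,0,0,0,1, 0.4,0.8,0.1,0,0,0,1, 0.4,0.8,0.1,0,0,0,1, 0.4,0.8,0.1,0,0,0,1, 0.4,0.8,0.1,0,0,0,1, 0.4,0.8,0.1,0,0,0,1]' && python3 -m jog '[0.4,0.8,0,0,0,0,1, 0.4,0.8,0,0,0,0,1, 0.4,0.8,0,0,0,0,1, 0.4,0.8,0,0,0,0,1, 0.4,0.8,0,0,0,0,1, 0.4,0.8,0,0,0,0,1]'
python3 - <<'E'
from h import *
v=cam("top"); d=v[1]; uv=np.array([(a,b) for a in range(0,260,3) for b in range(130,330,3) if d[b,a]>0])
P=bydepth(v,uv); q=P[(P[:,2]>.14)&(P[:,2]<.6)&(P[:,1]>-.02)&(P[:,0]>.25)&(P[:,0]<.6)]
i=np.argsort(q[:,1])[:12]; print(q[i].round(3))
E
```

```text
clock: 0.65
tcp_pos: [0.282, -0.376, 0.2521]
orientation: [0.0, 0.984, 0.179, 0.0]
wrist_force: [-0.0, -0.5, -0.5]
finger_gap: 0.0854
grip_force: 0.0
clock: 1.15
tcp_pos: [0.3617, -0.2173, 0.2512]
orientation: [-0.0, 0.984, 0.179, 0.0]
wrist_force: [0.0, -0.6, -0.3]
finger_gap: 0.0853
grip_force: 0.0
[[0.566 0.069 0.141]
 [0.571 0.069 0.141]
 [0.576 0.069 0.14 ]
 [0.57  0.071 0.26 ]
 [0.573 0.072 0.182]
 [0.572 0.072 0.311]
 [0.571 0.072 0.213]
 [0.57  0.072 0.284]
 [0.568 0.072 0.27 ]
 [0.568 0.073 0.309]
 [0.572 0.073 0.163]
 [0.57  0.073 0.145]]
```

The nearest tall object is the rod at (0.57, 0.07), so the way is clear. I'll go above the probe and look with the wrist camera.

```bash
python3 -m jog '[0.4,0.8,0,0,0,0,1, 0.4,0.8,0,0,0,0,1, 0.4,0.8,0,0,0,0,1, 0.4,0.8,0,0,0,0,1, 0.4,0.8,0,0,0,0,1, 0.4,0.8,0,0,0,0,1, 0.4,0.8,0,0,0,0,1]'
cat > look.py <<'E'
from h import *
import sys
lo,hi,n=float(sys.argv[1]),float(sys.argv[2]),sys.argv[3]
v=cam("wrist"); d=v[1]; H,W=d.shape
uu,vv=np.meshgrid(np.arange(W),np.arange(H)); P=bydepth(v,np.c_[uu.ravel(),vv.ravel()]).reshape(H,W,3)
m=((P[...,2]>lo)&(P[...,2]<hi)&(d>0)).astype(np.uint8)
k,l,st,ce=cv2.connectedComponentsWithStats(m)
for i in range(1,k):
    if st[i,4]>300:
        (a,b),r=cv2.minEnclosingCircle(np.argwhere(l==i)[:,::-1].astype(np.float32))
        q=P[l==i]; print(st[i],ce[i].round(),"circ",round(a),round(b),round(r),"mean",q.mean(0).round(4),"bbox",q.min(0).round(4),q.max(0).round(4))
cv2.imwrite(f"pics/{n}.png",v[0][:,:,::-1]); print(env.get_state()["tcp_pos"])
E
python3 look.py .115 .14 w1
```

```text
clock: 1.78
tcp_pos: [0.4413, -0.06, 0.2509]
orientation: [0.0, 0.984, 0.177, -0.0]
wrist_force: [-0.2, -0.2, 0.6]
finger_gap: 0.0852
grip_force: 0.0
[   0    0  116  117 1402] [56. 54.] circ 58 58 82 mean [0.4857 0.1241 0.1289] bbox [0.4394 0.0988 0.1244] [0.5261 0.1506 0.1322]
[ 542   65   98  136 3215] [587. 140.] circ 600 128 74 mean [ 0.5533 -0.1975  0.119 ] bbox [ 0.5186 -0.2436  0.115 ] [ 0.6042 -0.1711  0.122 ]
[ 305  207   36   37 1015] [322. 225.] circ 322 225 18 mean [ 0.4433 -0.0573  0.124 ] bbox [ 0.43   -0.0702  0.115 ] [ 0.4541 -0.0458  0.1274]
[ 0.44094629 -0.0604617   0.25096329]
```

View pics/w1.png

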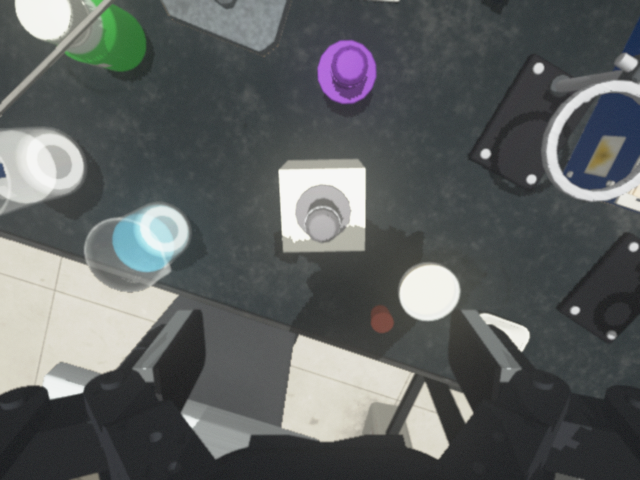

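The wrist view shows the grey handle top at (322,225) in the white block, which is (0.442, -0.058) and matches the estimate. The purple one is clear at (347,70). I'll descend and grip.

```bash
python3 -m jog '[0.005,0.01,-0.15,0,0,0,1, 0.005,0.01,-0.3,0,0,0,1, 0.005,0.01,-0.45,0,0,0,1, 0.005,0.01,-0.6,0,0,0,1, 0.005,0.01,-0.7,0,0,0,1, 0.005,0.01,-0.76,0,0,0,1, 0.005,0.01,-0.8,0,0,0,1, 0.005,0.01,-0.8,0,0,0,1, 0.005,0.01,-0.8,0,0,0,1]' 50 && python3 -m jog '[0,0,0,0,0,0,-0.3, 0,0,0,0,0,0,-0.5, 0,0,0,0,0,0,-0.8, 0,0,0,0,0,0,-0.8, 0,0,0,0,0,0,-0.8, 0,0,0,0,0,0,-0.8, 0,0,0,0,0,0,-0.8, 0,0,0,0,0,0,-0.8, 0,0,0,0,0,0,-0.8, 0,0,0,0,0,0,-0.8]' 50
```

```text
clock: 2.58
tcp_pos: [0.4417, -0.0581, 0.0915]
orientation: [0.0, 0.984, 0.176, -0.0]
wrist_force: [0.4, -0.4, 0.3]
finger_gap: 0.0853
grip_force: 0.0
clock: 3.42
tcp_pos: [0.4422, -0.0568, 0.092]
orientation: [0.0, 0.984, 0.178, 0.0]
wrist_force: [-2.0, 0.4, 5.4]
finger_gap: 0.0227
grip_force: 49.2
```

The gap of 23 mm shows the handle is held. I'll lift it straight up.

```bash
python3 -m jog '[0,0,0.05,0,0,0,-0.8, 0,0,0.12,0,0,0,-0.8, 0,0,0.22,0,0,0,-0.8, 0,0,0.32,0,0,0,-0.8, 0,0,0.42,0,0,0,-0.8, 0,0,0.52,0,0,0,-0.8, 0,0,0.6,0,0,0,-0.8, 0,0,0.66,0,0,0,-0.8, 0,0,0.7,0,0,0,-0.8, 0,0,0.7,0,0,0,-0.8, 0,0,0.7,0,0,0,-0.8]'
python3 look.py .115 .29 w2
```

```text
clock: 4.33
tcp_pos: [0.4418, -0.0568, 0.231]
orientation: [0.0, 0.984, 0.178, -0.0]
wrist_force: [-0.2, -0.0, -1.8]
finger_gap: 0.0226
grip_force: 49.1
[   0    0   97   99 1301] [44. 46.] circ 48 49 69 mean [0.4899 0.1216 0.1288] bbox [0.4545 0.101  0.1244] [0.5219 0.142  0.1318]
[ 563   81   77  129 2666] [595. 149.] circ 619 144 66 mean [ 0.5475 -0.1898  0.119 ] bbox [ 0.5186 -0.2322  0.115 ] [ 0.5898 -0.1707  0.1219]
[  120   247   415   222 30922] [326. 360.] circ 327 386 207 mean [ 0.4476 -0.0557  0.2667] bbox [ 0.417  -0.1056  0.157 ] [ 0.4698 -0.0085  0.29  ]
[ 0.44142624 -0.05666277  0.23047739]
```

View pics/w2.png

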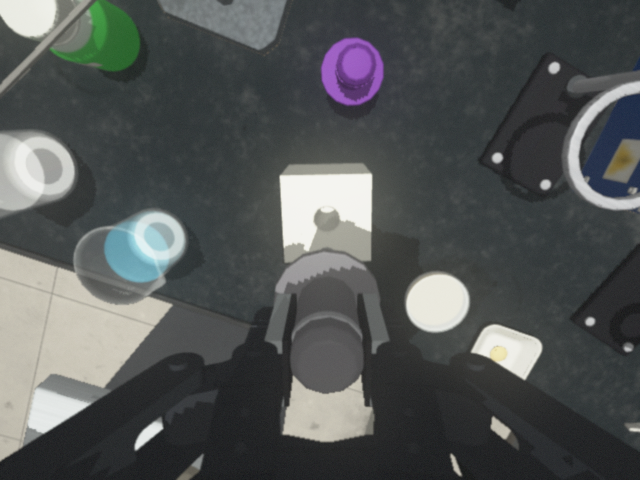

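The probe is held upright and the block's hole at (326,215) is empty. I'll carry it half way, then measure the held probe and the eye from there.

```bash
python3 -m jog '[0,-0.1,0,0,0,0,-0.8, 0,-0.25,0,0,0,0,-0.8, 0,-0.4,0,0,0,0,-0.8, 0,-0.55,0,0,0,0,-0.8, 0,-0.7,0,0,0,0,-0.8, 0,-0.8,0,0,0,0,-0.8, 0,-0.85,0,0,0,0,-0.8, 0,-0.85,0,0,0,0,-0.8, 0,-0.85,0,0,0,0,-0.8, 0,-0.85,0,0,0,0,-0.8]'
python3 look.py .112 .127 w3
python3 - <<'E'
from h import *
v=cam("wrist"); t=env.get_state()["tcp_pos"]
g=cv2.cvtColor(v[0],cv2.COLOR_RGB2GRAY)
print("handle top, rel tcp",onplane(v,[[326,352]],t[2]+.034)-t)
# depth slice of held probe: stem points below collar, top disc
H,W=g.shape; uu,vv=np.meshgrid(np.arange(W),np.arange(H)); P=bydepth(v,np.c_[uu.ravel(),vv.ravel()]).reshape(H,W,3)-t
for a,b in((.025,.045),(-.014,-.006)):
    m=(P[...,2]>a)&(P[...,2]<b)&(uu>270)&(uu<385)&(vv>200); q=P[m]; print(a,m.sum(),uu[m].mean(),vv[m].mean(),np.percentile(q,[2,50,98],axis=0).round(4).tolist())
E
```

```text
clock: 5.22
tcp_pos: [0.4415, -0.2255, 0.2308]
orientation: [-0.001, 0.984, 0.178, -0.0]
wrist_force: [-0.0, -0.4, -0.7]
finger_gap: 0.0223
grip_force: 49.2
[ 303    0  135  112 3688] [371.  60.] circ 371 41 71 mean [ 0.5462 -0.2138  0.1192] bbox [ 0.5184 -0.2472  0.1121] [ 0.5856 -0.1717  0.122 ]
[ 449    0  191  173 1456] [505.  90.] circ 562 88 114 mean [ 0.5582 -0.2928  0.1196] bbox [ 0.5402 -0.3936  0.112 ] [ 0.599 -0.264  0.127]
[ 485  222  107  111 4589] [536. 281.] circ 542 281 63 mean [ 0.46   -0.3665  0.1184] bbox [ 0.4217 -0.3891  0.112 ] [ 0.5018 -0.3413  0.1221]
[ 0.44164629 -0.2254157   0.23108617]
handle top, rel tcp [[0.00487324 0.00094063 0.034     ]]
0.025 7011 327.0530594779632 356.90172585936386 [[-0.0107, -0.0148, 0.0257], [0.0037, -0.0002, 0.0333], [0.0157, 0.0168, 0.0437]]
-0.014 3078 326.3317089018843 274.7163742690058 [[-0.0021, -0.0167, -0.0137], [0.0115, 0.0044, -0.0124], [0.0204, 0.0194, -0.0071]]
```

View pics/w3.png

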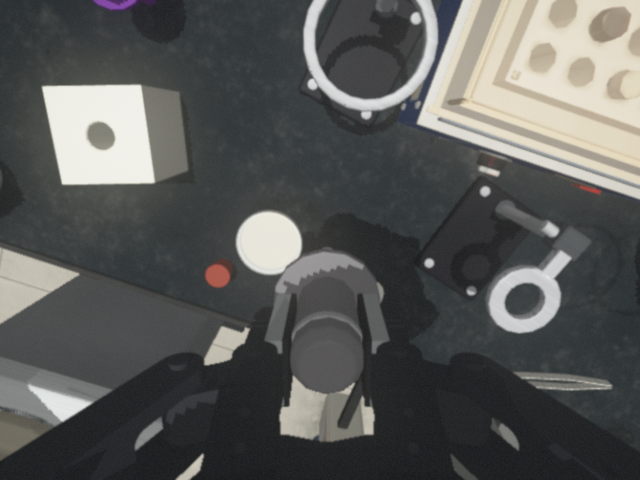

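The eye ring is at wrist pixel (524,298), the held probe's handle top is at (326,352), and its collar is seen in front. I'll work out both centres more exactly.

```bash
python3 - <<'E'
from h import *
v=cam("wrist"); im,d=v[0],v[1]; s=env.get_state(); t=s["tcp_pos"]; H,W=d.shape
hsv=cv2.cvtColor(im,cv2.COLOR_RGB2GRAY)
m=(hsv>140).astype(np.uint8); m[:,:470]=0; m[:245]=0; m[350:]=0; m[:,580:]=0
cs,h=cv2.findContours(m,cv2.RETR_CCOMP,cv2.CHAIN_APPROX_NONE)
for c,hh in zip(cs,h[0]):
    if cv2.contourArea(c)>300:
        p=onplane(v,c[:,0].astype(float),.12)
        (a,b),r=cv2.minEnclosingCircle(p[:,:2].astype(np.float32)); e=cv2.fitEllipse(p[:,:2].astype(np.float32)*1000)
        print("hole" if hh[3]>=0 else "outer",cv2.contourArea(c),c[:,0].mean(0),(a,b,r),e)
uu,vv=np.meshgrid(np.arange(W),np.arange(H)); P=bydepth(v,np.c_[uu.ravel(),vv.ravel()]).reshape(H,W,3)-t
box=(uu>270)&(uu<385)&(vv>200)
A=np.array([[.937,.349],[.349,-.937]])  # tool x, y
for n,a,b in(("top",.031,.045),("collar",-.0145,-.008)):
    q=P[box&(P[...,2]>a)&(P[...,2]<b)]; k=q[:,:2]@A.T
    (x,y),r=cv2.minEnclosingCircle(k.astype(np.float32)); print(n,len(q),"tool xy pct",np.percentile(k,[1,50,99],axis=0).round(4).tolist(),"circ",x,y,r, q[:,2].mean())
E
python3 - <<'E'
from h import *
# side view of held probe: silhouette by depth
for n in("top",):
    v=cam(n); d=v[1];H,W=d.shape; t=env.get_state()["tcp_pos"]
    cv2.imwrite("pics/side2.png",cam("side")[0][:,:,::-1])
E
```

```text
outer 3901.5 [529.78969957 292.76824034] (0.45377397537231445, -0.3660331070423126, 0.031621791422367096) ((449.0747985839844, -365.6432800292969), (43.87451171875, 59.5640983581543), 75.69606018066406)
hole 1169.5 [523.64220183 300.63302752] (0.44566136598587036, -0.3648090958595276, 0.01372714713215828) ((445.6142578125, -364.8514099121094), (26.57558822631836, 26.790634155273438), 61.818111419677734)
top 5497 tool xy pct [[-0.0107, -0.0142], [0.0021, 0.0011], [0.0115, 0.0166]] circ 0.0014112935168668628 0.001227758009918034 0.019204365089535713 0.03483338809685547
collar 3026 tool xy pct [[0.0008, -0.0196], [0.0116, 0.0007], [0.0206, 0.0211]] circ 0.000442352844402194 0.0008992450311779976 0.02166666090488434 -0.012237789912652768
```

View pics/side2.png

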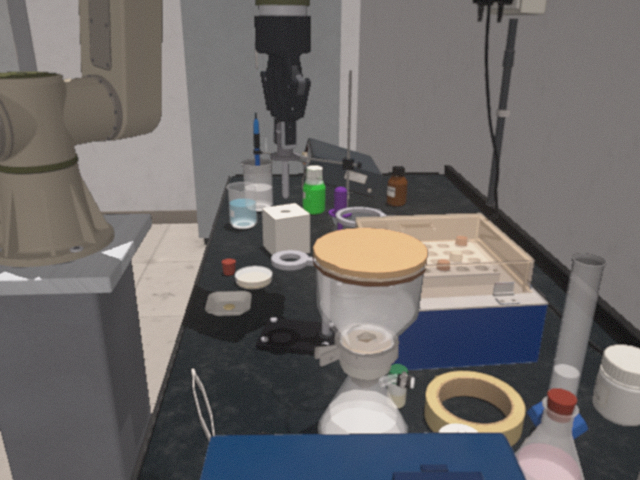

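The side view shows the stem hanging vertically at about (286,180). The hole fit gives the eye at (0.4456, -0.3648), and the collar centre is within 1 mm of the TCP. I'll move over the eye and check.

```bash
python3 -m jog '[0.017,-0.1,0,0,0,0,-0.8, 0.017,-0.25,0,0,0,0,-0.8, 0.017,-0.4,0,0,0,0,-0.8, 0.017,-0.53,0,0,0,0,-0.8, 0.017,-0.63,0,0,0,0,-0.8, 0.017,-0.68,0,0,0,0,-0.8, 0.017,-0.695,0,0,0,0,-0.8, 0.017,-0.695,0,0,0,0,-0.8, 0.017,-0.695,0,0,0,0,-0.8]'
python3 - <<'E'
from h import *
# side view: stem tip ray vs eye centre ray
v=cam("side"); cv2.imwrite("pics/side3.png",cv2.resize(v[0][150:300,200:400,::-1],None,fx=4,fy=4,interpolation=cv2.INTER_CUBIC))
# project eye centre, collar and stem tip expected
c=v[2]
def proj(X):
    p=v[3].T@(np.array(X)-v[4]); K=np.array([[c["fx"],0,c["cx"]],[0,c["fy"],c["cy"]],[0,0,1]])
    return cv2.projectPoints(p.reshape(1,1,3),np.zeros(3),np.zeros(3),K,np.array([c["k1"],0,0,0.]))[0].ravel().round(1)
t=env.get_state()["tcp_pos"]; print(t,"eye",proj([.4456,-.3648,.12]),"tip",proj(t+[0.0007,-.0007,-.077]),"collar",proj(t+[.0007,-.0007,-.017]))
E
```

```text
clock: 6.22
tcp_pos: [0.4452, -0.3646, 0.2313]
orientation: [-0.0, 0.984, 0.178, -0.0]
wrist_force: [0.4, -0.2, -1.8]
finger_gap: 0.0222
grip_force: 49.3
[ 0.44528333 -0.36445807  0.23143912] eye [290.4 257.6] tip [290.3 232.4] collar [289.7 186. ]
```

View pics/side3.png

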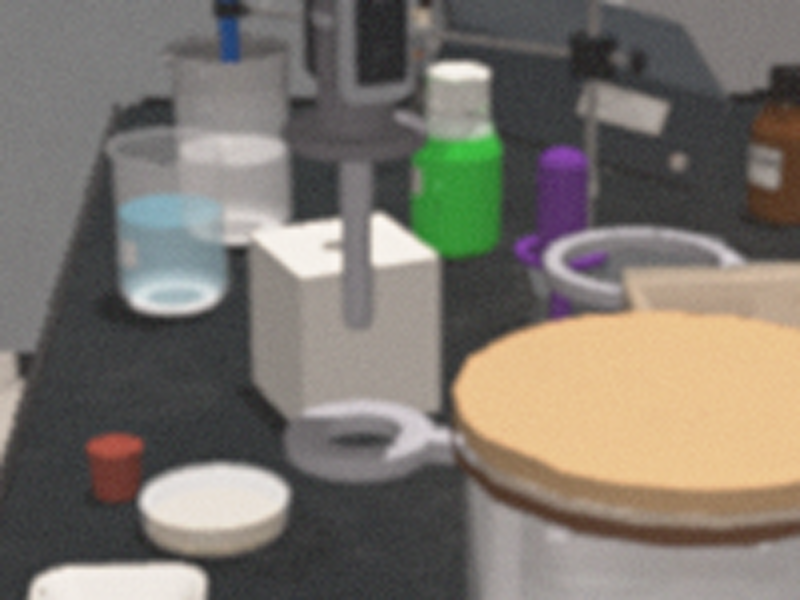

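In the crop the stem at (357,320) is over the eye hole at (360,438), aligned. I'll lower it gently to about 7 mm above contact.

```bash
python3 -m jog '[0,0,-0.05,0,0,0,-0.8, 0,0,-0.1,0,0,0,-0.8, 0,0,-0.15,0,0,0,-0.8, 0,0,-0.2,0,0,0,-0.8, 0,0,-0.25,0,0,0,-0.8, 0,0,-0.3,0,0,0,-0.8, 0,0,-0.35,0,0,0,-0.8, 0,0,-0.39,0,0,0,-0.8, 0,0,-0.42,0,0,0,-0.8, 0,0,-0.435,0,0,0,-0.8, 0,0,-0.435,0,0,0,-0.8]' && python3 -m jog '[0,0,-0.01,0,0,0,-0.8, 0,0,-0.02,0,0,0,-0.8, 0,0,-0.03,0,0,0,-0.8, 0,0,-0.03,0,0,0,-0.8, 0,0,-0.03,0,0,0,-0.8]'
```

```text
clock: 7.18
tcp_pos: [0.4449, -0.3656, 0.1435]
orientation: [-0.0, 0.984, 0.177, -0.0]
wrist_force: [-0.3, -0.8, -1.4]
finger_gap: 0.0226
grip_force: 49.3
clock: 7.6
tcp_pos: [0.4453, -0.3659, 0.1384]
orientation: [0.0, 0.984, 0.177, 0.0]
wrist_force: [0.6, 0.3, -1.4]
finger_gap: 0.0229
grip_force: 49.3
```

```bash
python3 -m jog '[0,0,-0.005,0,0,0,-0.8, 0,0,-0.01,0,0,0,-0.8, 0,0,-0.01,0,0,0,-0.8, 0,0,-0.01,0,0,0,-0.8]'
python3 - <<'E'
from h import *
v=cam("side"); cv2.imwrite("pics/side4.png",cv2.resize(v[0][200:300,220:380,::-1],None,fx=5,fy=5,interpolation=cv2.INTER_CUBIC))
E
```

```text
clock: 7.93
tcp_pos: [0.4454, -0.366, 0.137]
orientation: [0.0, 0.984, 0.177, 0.0]
wrist_force: [-0.9, 0.4, 3.5]
finger_gap: 0.0227
grip_force: 49.7
```

View pics/side4.png

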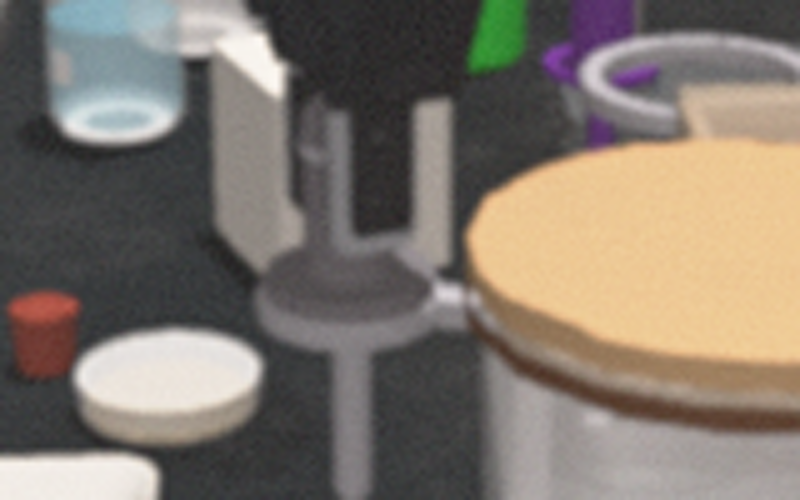

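The stem at (350,420) is through the eye and the collar at (345,285) rests on it, with +3.5 N of contact force. I'll open gently and then withdraw straight up.

```bash
python3 -m jog '[0,0,0,0,0,0,-0.4, 0,0,0,0,0,0,-0.2, 0,0,0,0,0,0,0.2, 0,0,0,0,0,0,0.5, 0,0,0,0,0,0,0.7, 0,0,0,0,0,0,0.7, 0,0,0,0,0,0,0.7]' && python3 -m jog '[0,0,0.05,0,0,0,0.7, 0,0,0.15,0,0,0,0.7, 0,0,0.25,0,0,0,0.7, 0,0,0.4,0,0,0,0.7, 0,0,0.5,0,0,0,0.7, 0,0,0.6,0,0,0,0.7, 0,0,0.6,0,0,0,0.7, 0,0,0.6,0,0,0,0.7]'
python3 look.py .15 .185 w5
python3 - <<'E'
from h import *
v=cam("side"); a=cv2.resize(v[0][200:300,220:380,::-1],(600,375)); b=cv2.imread("pics/w5.png"); b=cv2.resize(b[120:360,160:480],(300,225))
a[:225,300:]=b; cv2.imwrite("pics/fin.png",a)
E
```

```text
clock: 8.57
tcp_pos: [0.4452, -0.3658, 0.1362]
orientation: [-0.0, 0.984, 0.177, -0.0]
wrist_force: [-0.5, 0.2, -0.1]
finger_gap: 0.0728
grip_force: 0.0
clock: 9.23
tcp_pos: [0.4459, -0.3665, 0.2583]
orientation: [0.002, 0.984, 0.177, 0.001]
wrist_force: [0.2, -0.0, -0.7]
finger_gap: 0.0724
grip_force: 0.0
[ 571  166   69  156 4357] [601. 231.] circ 633 244 78 mean [ 0.5097 -0.513   0.1689] bbox [ 0.4675 -0.5494  0.15  ] [ 0.5519 -0.5052  0.185 ]
[ 305  220   41   46 1432] [325. 243.] circ 324 242 23 mean [ 0.4473 -0.3663  0.168 ] bbox [ 0.4332 -0.3797  0.15  ] [ 0.4576 -0.3548  0.1728]
[ 0.44533079 -0.36598251  0.25678238]
```

View pics/fin.png

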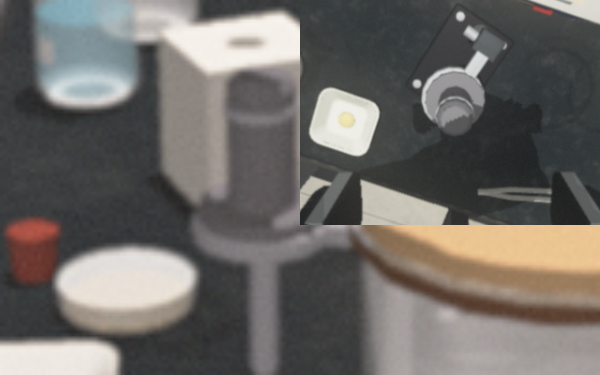

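The picture shows the probe upright with its collar on the eye at (265,225) and its stem below at (263,310). The handle top is at z ≈ 0.171 m, within about 2 mm of the eye's centre, and the gripper is clear.

```bash
python3 -c "
from workcell import env
print(env.hand_in())"
```

```text
the job is handed in; nothing more can be done
None
```

The probe is hanging in the small eye with its collar resting on the ring and the gripper withdrawn; I handed the job in at about 9.4 s, and no verdict was returned.

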